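# Switch on three effects pedals in order

## Robot

A 6-joint arm with a two-finger parallel gripper is mounted at the origin on the work surface. World frame = base frame: x ahead of the robot, y to its left, z up, the work surface at z = 0. Lengths are in m, angles in rad, forces in N, time in s.
With the tool pointing down it reaches from about 0.35 to 0.725 m from the base axis. Payload 6 kg.
Tool frame: the origin (TCP) lies between the finger pads; the fingertips stand 17 mm ahead of it and the grasp point (between the pads) lies 2 mm behind it; z points along the fingers, y is the line along which they close (so a half turn about z gives the same grasp; the last joint's range is limited). The gripper opens to 85 mm and grips with 20 to 120 N. Pads are 22 mm wide; open, the fingers measure 114 mm over their backs; the gripper's body (76 mm by 85 mm) begins 54 mm behind the grasp point. The pads swing forward as they close: fully open they stand 13 mm farther back than shut.
Start: joints at [1.637, 0.04, 0.085, 0, -1.615, -0.334], TCP at [0.159, 0.579, 0.248] pointing down, gripper open.
Joint ranges: [-2.56, 2.56], [-1.29, 2.01], [-1.08, 1.49], [-3.29, 1.98], [-2.81, -0.18], [-2.99, 2.99]. Speed limits (rad/s): [2.57, 2.57, 3.01, 3.14, 3.14, 3.14].

## Interface

Orientations are given as a unit quaternion [x, y, z, w].
In Python, from bench import arm gives the robot as it stands.
- The arm moves only by the shell command python3 -m handwheel 'ROWS'. ROWS is JSON, a list of rows, each an object with "delta_rot": the turn, a rotation vector about the tool's x, y, z in units of 0.12 rad (1.0 is 0.12 rad), a list of three; "offset": the shift along the tool's x, y, z in units of 0.04 m (1.0 is 0.04 m), a list of three; "fingers": the opening, from -1 (shut) to 1 (fully open), so that 0 is half open. In form: [{"delta_rot": [ax, ay, az], "offset": [x, y, z], "fingers": fingers}, ...]. A call has 1 to 5 rows; each row shifts and turns the commanded pose from where the row before left it, along the tool's axes as they then stand; what a row does not reach is not made up. A row lasts 1/10 s, in which the tool goes at most 50 mm and 8.59 degrees, less where a joint would pass 70% of its speed; a pose out of reach is approached as far as the arm can. A call with a number of a shift or a turn outside -1 to 1 is refused whole. A call with a gripper value outside its range is refused whole. The fingers move at their own pace and stop on an object; the grip force is fixed at half the most. Time passes only in rows, so rows that do not move let the fingers close. It gives the time, the measured TCP pose, the force, the opening and the grip force at its end, in the units of the state.
- arm.get_obs(): the state, without advancing time (a new reading comes with each control period).
- arm.grab_frame(name): name is "side" or "top"; returns the picture (400x640x3 uint8, blue, green, red); there is no depth.
- arm.get_calibration(name): a dict with "fx", "fy", "cx", "cy" (pixels), "R" (3x3) and "t" (3): a world point X has camera coordinates R X + t. Camera axes: x right, y down, z forward; pixel columns grow to the right and rows downward; lengths in m; the calibration is good to about 2 mm. A picture is of the moment at which its call begins. get_calibration takes no time and is no camera call.
- arm.finish_job(): hands the job in; it is judged then, once.
Trained networks look in the newest picture that a camera, given by its name, has taken for a name from the list of things; names that differ only in an ending like _2 or _b are one class to them, and where a whole thing is asked for, a point or a joint stands for the part that bears it (a point fixed in the world has none). Each returns a list of dicts, best first, with "confidence" (0 to 1); they miss things now and then, are a little off and sometimes report something else, mostly with a low value. They report only what shows in the picture. A call takes as long as a camera call. They do not tell look-alikes from the thing itself.
- arm.find_in(camera, thing): "box" ([left, top, right, bottom] in pixels, round what is visible of it).
The state is a dict: "time_s": time; "qpos": joint angles; "qvel": joint speeds; "joint_efforts": joint torques, N m; "eef_pos": TCP position; "ee_rot": TCP orientation; "wrist_force": force on the tool from outside, world axes, zero at the start; "torque": the same for the moment, N m; "finger_gap": opening from 0.0 (shut) to 1.0 (fully open); "grasp_force": force on a finger pad.
Only numpy, scipy, OpenCV 4.12 (cv2) and the standard library are available. Lean on these libraries where they do the work, as an engineer would, in place of code of your own. Each camera call takes 0.05 s, during which the arm holds its last target. There are 200 camera calls.

## Task

Four effects pedals from the cartons are standing on the table to be tested. Press their footswitches gently down with the fingertips so that they stay down, in this order: first the large round one, then the square one, then the long bar; press each most of the way down. Leave the small round switch up, do not lift or shove the pedals, and leave the calculator, the brush and the little carton alone.

Things in the scene. Friction and masses are not known exactly. Their poses are not given: they have to be found in the camera images.
- pedal_round: Loose effects pedal with the large round footswitch: low aluminium-coloured box about 0.5 kg, 120 mm along its x, 72 mm along its y, 38 mm high, standing on the table. Origin: centre of its underside; z up. Its footswitch is centred 26 mm from the origin towards -x (the robot's side); two fixed black knobs (18 mm across, 12 mm high) stand on top at x = +36 mm, y = +-18 mm.
- sw_round_top (a point): Centre of the top face of the large round footswitch: a round button, 40 mm across, black, flat-topped. When up, this point is 54 mm above the table (16 mm above the housing); it moves down with the button. Axes as the pedal's.
- sw_round (a joint): How far the large round footswitch is pressed, in m: 0 = up (as at the start), 0.010 = fully down on a hard stop. It moves straight down, resists with about 5 N all the way, and stays where it is left (no spring back); it counts as on beyond 0.006.
- pedal_square: Loose effects pedal with the square footswitch: low aluminium-coloured box about 0.5 kg, 120 mm along its x, 72 mm along its y, 38 mm high, standing on the table. Origin: centre of its underside; z up. Its footswitch is centred 26 mm from the origin towards -x (the robot's side); two fixed black knobs (18 mm across, 12 mm high) stand on top at x = +36 mm, y = +-18 mm.
- sw_square_top (a point): Centre of the top face of the square footswitch: a square button, 36 x 36 mm, black, flat-topped. When up, this point is 54 mm above the table (16 mm above the housing); it moves down with the button. Axes as the pedal's.
- sw_square (a joint): How far the square footswitch is pressed, in m: 0 = up (as at the start), 0.010 = fully down on a hard stop. It moves straight down, resists with about 5 N all the way, and stays where it is left (no spring back); it counts as on beyond 0.006.
- pedal_bar: Loose effects pedal with the long bar-shaped footswitch: low aluminium-coloured box about 0.5 kg, 120 mm along its x, 72 mm along its y, 38 mm high, standing on the table. Origin: centre of its underside; z up. Its footswitch is centred 26 mm from the origin towards -x (the robot's side); two fixed black knobs (18 mm across, 12 mm high) stand on top at x = +36 mm, y = +-18 mm.
- sw_bar_top (a point): Centre of the top face of the long bar-shaped footswitch: a long narrow button, 20 mm along the pedal x by 62 mm along the pedal y (across the pedal), black, flat-topped. When up, this point is 54 mm above the table (16 mm above the housing); it moves down with the button. Axes as the pedal's.
- sw_bar (a joint): How far the long bar-shaped footswitch is pressed, in m: 0 = up (as at the start), 0.010 = fully down on a hard stop. It moves straight down, resists with about 5 N all the way, and stays where it is left (no spring back); it counts as on beyond 0.006.
- pedal_small: Loose effects pedal with the small round footswitch (to be left alone): low aluminium-coloured box about 0.5 kg, 120 mm along its x, 72 mm along its y, 38 mm high, standing on the table. Origin: centre of its underside; z up. Its footswitch is centred 26 mm from the origin towards -x (the robot's side); two fixed black knobs (18 mm across, 12 mm high) stand on top at x = +36 mm, y = +-18 mm.
- sw_small_top (a point): Centre of the top face of the small round footswitch: a small round button, 20 mm across, black, flat-topped. When up, this point is 54 mm above the table (16 mm above the housing); it moves down with the button. Axes as the pedal's.
- sw_small (a joint): How far the small round footswitch is pressed, in m: 0 = up (as at the start), 0.010 = fully down on a hard stop. It moves straight down, resists with about 5 N all the way, and stays where it is left (no spring back); it counts as on beyond 0.006.
- calculator: Loose white desk calculator, 140 x 85 x 18 mm, lying flat to the left of the pedals. Origin: centre of its underside. Leave alone.
- brush: Loose wooden brush, 160 x 45 x 50 mm, lying bristles down to the right of the pedals. Origin: centre of its underside. Leave alone.
- gift_box: Loose small paper carton, 75 x 140 x 45 mm, standing beyond the pedals. Origin: centre of its underside. Leave alone.
There are look-alikes about, which are no part of the job. Leave any blue look-alike of the pedal_bar alone.

How it is judged:
On the way, in this order (a step that is already met when the one before it is completed fails the run):
1. the large round switch is pressed down by the fingers (value of joint sw_round above 0.006 m and contact force between the fingers and pedal_round above 0.5 N), for 0.02 s.
2. the square switch is pressed down by the fingers (value of joint sw_square above 0.006 m and contact force between the fingers and pedal_square above 0.5 N), for 0.02 s.
3. the long bar-shaped switch is pressed down by the fingers (value of joint sw_bar above 0.006 m and contact force between the fingers and pedal_bar above 0.5 N), for 0.02 s.
At the end, for the whole second after the job is handed in: the large round, square and bar switches are each more than 6 mm down (of 10 mm), the small round one is up (less than 3 mm down); all four pedals stand flat and still on the table within 25 mm of where they began; calculator, brush and carton are within 20 mm of where they began (value of joint each of sw_round, sw_square, sw_bar above 0.006 m and value of joint sw_small below 0.003 m and distance of each of pedal_round, pedal_square, pedal_bar, pedal_small from where it was at the start of the episode below 0.025 m and angle between each of pedal_round, pedal_square, pedal_bar, pedal_small's own z axis and vertical below 0.05 rad and linear speed of each of pedal_round, pedal_square, pedal_bar, pedal_small below 0.01 m/s and distance of each of calculator, brush, gift_box from where it was at the start of the episode below 0.02 m); the robot touches nothing.
It fails at once if a switch is pressed (more than 4 mm) before the one ahead of it in the order is down ((value of joint sw_square above 0.004 m and value of joint sw_round below 0.006 m) or (value of joint sw_bar above 0.004 m and value of joint sw_square below 0.006 m)).
It fails at once if the small round switch is pressed (more than 3 mm) (value of joint sw_small above 0.003 m).
It fails at once if a pedal is pressed hard (over 30 N) (contact force between any of the arm, the fingers and pedal_round above 30 N or contact force between any of the arm, the fingers and pedal_square above 30 N or contact force between any of the arm, the fingers and pedal_bar above 30 N or contact force between any of the arm, the fingers and pedal_small above 30 N).
It fails at once if a pedal is lifted (more than 8 mm), tipped (over 0.15 rad) or shoved (more than 25 mm) (height (world z) of any of pedal_round, pedal_square, pedal_bar, pedal_small above 0.008 m or angle between any of pedal_round, pedal_square, pedal_bar, pedal_small's own z axis and vertical above 0.15 rad or distance of any of pedal_round, pedal_square, pedal_bar, pedal_small from where it was at the start of the episode above 0.025 m).
It fails at once if the calculator, brush or carton is moved more than 20 mm (distance of any of calculator, brush, gift_box from where it was at the start of the episode above 0.02 m).
It also fails if it takes over 43 s, if anything falls off the work surface, if the arm or the gripper's body presses on something with over 40 N, if the wrist force passes 120 N, or if a joint passes its speed limit or range.

## Working session

There is one attempt and no reset: what is moved stays moved. The work goes in short steps, Python scripts to look and compute and a shell command to move; the robot and the scene stay as the last step left them, time stands still between calls to the robot, and variables do not carry over. Pictures are saved under pics/ and viewed, at most 10 in all, crops included, and the job is handed in when it is done.

```bash
mkdir -p pics; python3 - <<'E'
from bench import arm
import cv2
for c in("top","side"):
    cv2.imwrite(f"pics/{c}0.png",arm.grab_frame(c))
    k=arm.get_calibration(c);print(c,k)
    for n in("sw_round_top","sw_square_top","sw_bar_top","sw_small_top","pedal_bar","brush","calculator","gift_box"):
        print(n,[(round(d["confidence"],2),[round(v) for v in d["box"]]) for d in arm.find_in(c,n)][:6])
o=arm.get_obs();print(o["eef_pos"],o["ee_rot"],o["finger_gap"],o["time_s"])
E
```

```text
top {'fx': 392.8060480982763, 'fy': 392.8060480982763, 'cx': 314.99576276355594, 'cy': 198.94189451793068, 'R': array([[ 0.00873033, -0.99982524, -0.01653078],
       [-0.99685769, -0.00740046, -0.07886679],
       [ 0.07873067,  0.01716737, -0.99674809]]), 't': array([-0.00476524,  0.63905932,  0.97116624])}
sw_round_top [(0.64, [334, 243, 348, 259]), (0.41, [214, 194, 252, 244])]
sw_square_top [(0.51, [390, 223, 411, 242])]
sw_bar_top [(0.8, [262, 145, 295, 158]), (0.76, [214, 226, 246, 238])]
sw_small_top [(0.64, [276, 249, 283, 259])]
pedal_bar [(0.96, [258, 140, 295, 188]), (0.57, [214, 196, 251, 244])]
brush [(0.63, [460, 205, 486, 275]), (0.34, [391, 221, 410, 242]), (0.27, [326, 215, 362, 267])]
calculator [(0.67, [459, 204, 485, 275]), (0.62, [142, 230, 185, 287])]
gift_box [(0.63, [344, 132, 398, 173])]
side {'fx': 411.33697097580557, 'fy': 411.33697097580557, 'cx': 321.89012846896213, 'cy': 197.61653519367974, 'R': array([[-0.99701072, -0.07719737,  0.00319312],
       [-0.05740481,  0.71246036, -0.69936037],
       [ 0.05171381, -0.69745308, -0.71476211]]), 't': array([0.61103439, 0.08245973, 1.32086173])}
sw_round_top []
sw_square_top [(0.47, [334, 247, 339, 270])]
sw_bar_top [(0.52, [334, 248, 344, 272])]
sw_small_top [(0.61, [353, 221, 359, 228])]
pedal_bar [(0.6, [258, 210, 303, 246]), (0.56, [305, 246, 350, 277])]
brush [(0.74, [331, 128, 372, 142]), (0.4, [335, 248, 343, 270])]
calculator [(0.67, [328, 302, 390, 347])]
gift_box [(0.63, [273, 154, 297, 192])]
[0.15876042 0.57858538 0.24826248] [ 9.91046814e-01 -1.33514830e-01  1.32365007e-05  4.89014581e-05] 1.0008791272919133 0.9
```

```bash
python3 - <<'E'
import cv2
a=cv2.imread("pics/top0.png")[110:310,120:520];b=cv2.imread("pics/side0.png")[110:360,220:420]
cv2.imwrite("pics/t1.png",cv2.resize(a,None,fx=2,fy=2,interpolation=2));cv2.imwrite("pics/s1.png",cv2.resize(b,(480,600),interpolation=2))
E
```

```text
(no output)
```

View pics/t1.png

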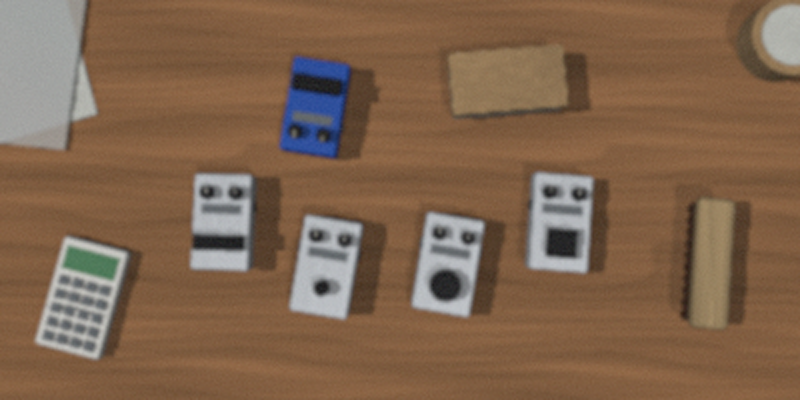

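View pics/s1.png

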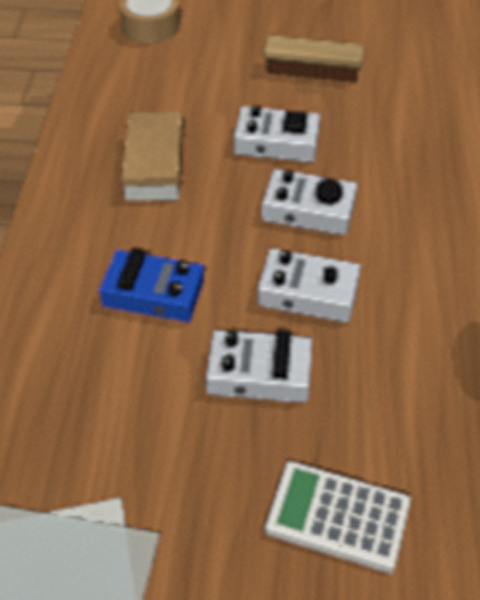

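The top view shows silver pedals with the bar at about (229,231), small at (280,254), round at (342,252) and square at (401,231), plus a blue look-alike at (278,152). In the side view the bar is at (337,257), round at (357,190) and square at (343,161). Next I refine these points and triangulate.

```bash
cat >h.py <<'E'
import numpy as np,cv2
from bench import arm
S={"round":((342.5,252.5),(357,189.6)),"square":((401,231.5),(343,160.8)),"bar":((229,231),(337.5,257.5)),"small":((280.5,254),(357.5,224.5))}
def P(c):
    k=arm.get_calibration(c);K=np.array([[k["fx"],0,k["cx"]],[0,k["fy"],k["cy"]],[0,0,1]])
    return K@np.c_[k["R"],k["t"]]
def blob(im,s):
    g=cv2.cvtColor(im,6);m=(g<75).astype(np.uint8)
    n,l,st,ce=cv2.connectedComponentsWithStats(m,connectivity=4)
    ce[0]=1e6; ok=st[:,4]>12; d=np.hypot(*(ce-s).T)+1e5*~ok; i=d.argmin(); return ce[i],st[i]
def plane(c,uv,z):
    p=P(c);A=np.c_[p[:,0],p[:,1],-np.array([*uv,1])];return np.linalg.solve(A,-(p[:,2]*z+p[:,3]))[:2]
E
python3 - <<'E'
from h import *
np.set_printoptions(precision=4,suppress=True)
T,D=cv2.imread("pics/top0.png"),cv2.imread("pics/side0.png")
for n,(a,b) in S.items():
    ca,sa=blob(T,a);cb,sb=blob(D,b)
    X=cv2.triangulatePoints(P("top"),P("side"),ca,cb)[:,0];print(n,ca,sa,cb,sb,X[:3]/X[3],plane("top",ca,.054),plane("side",cb,.052))
# pedal yaws: bright silver outline in top
hsv=cv2.cvtColor(T,40);m=((hsv[...,1]<60)&(hsv[...,2]>110)).astype(np.uint8)
for c in cv2.findContours(m,0,2)[0]:
    if cv2.contourArea(c)>600:
        r=cv2.minAreaRect(c);b=cv2.boxPoints(r);w=np.array([plane("top",p,.038) for p in b]);print(r[0],plane("top",r[0],.038),"\n",w)
E
```

```text
round [342.5215 252.2577] [336 246  14  14 163] [356.5169 189.2135] [352 184  10  11  89] [ 0.505  -0.0687  0.0463] [ 0.5071 -0.0682] [ 0.5036 -0.0629]
square [400.5278 231.0167] [394 225  15  13 180] [342.4625 160.1625] [338 156  10  10  80] [ 0.5579 -0.2105  0.0481] [ 0.5599 -0.2094] [ 0.5559 -0.206 ]
bar [228.7834 230.6433] [216 228  26   7 157] [336.928 256.672] [334 247   8  21 125] [0.5554 0.2121 0.049 ] [0.5571 0.211 ] [0.5538 0.2143]
small [280.5312 253.3438] [278 251   6   6  32] [357.     224.3214] [355 222   5   6  28] [0.5007 0.0837 0.0455] [0.503  0.0828] [0.4993 0.0892]
(160.36793518066406, 258.4622497558594) [0.4865 0.384 ] 
 [[0.4299 0.4417]
 [0.5659 0.4082]
 [0.5435 0.3258]
 [0.4082 0.3601]]
(282.14044189453125, 242.96299743652344) [0.5277 0.0809] 
 [[0.4735 0.1268]
 [0.5943 0.1083]
 [0.5824 0.0346]
 [0.4619 0.0538]]
(343.4449462890625, 241.81649780273438) [ 0.532  -0.0713] 
 [[ 0.4782 -0.0238]
 [ 0.5985 -0.044 ]
 [ 0.5861 -0.1191]
 [ 0.4662 -0.0982]]
(399.2802734375, 220.84457397460938) [ 0.585  -0.2097] 
 [[ 0.5258 -0.167 ]
 [ 0.6487 -0.1746]
 [ 0.6448 -0.2527]
 [ 0.5221 -0.2444]]
(230.18211364746094, 220.44729614257812) [0.5825 0.2119] 
 [[0.5224 0.2493]
 [0.6455 0.2479]
 [0.6431 0.1742]
 [0.5202 0.1764]]
(516.0, 127.0) [ 0.8236 -0.5046] 
 [[ 0.862  -0.4682]
 [ 0.8623 -0.5434]
 [ 0.7854 -0.5407]
 [ 0.7851 -0.466 ]]
(102.23456573486328, 145.4816131591797) [0.771  0.5449] 
 [[0.6333 0.7079]
 [0.9136 0.7234]
 [0.9109 0.3792]
 [0.6324 0.3714]]
```

```bash
cat >>h.py <<'E'
from scipy.spatial.transform import Rotation as R
G={"round":(.506,-.0685),"square":(.558,-.209),"bar":(.5555,.2115)}
def need(n,z):
    o=arm.get_obs();d=R.from_quat(o["ee_rot"]).inv().apply(np.array([*G[n],z])-o["eef_pos"])/.04
    print(n,"units:",d.round(3),o["eef_pos"].round(4),o["wrist_force"].round(2),round(o["time_s"],2))
E
python3 -c "
from h import *
need('round',.12)"
```

```text
round units: [12.652 13.303  3.208] [0.1588 0.5786 0.2483] [ 0.06 -0.23  0.05] 0.9
```

```bash
A='{"delta_rot":[0,0,0],"offset":[0.7,0.74,0],"fingers":-1}'
python3 -m handwheel '[{"delta_rot":[0,0,0],"offset":[0.7,0.74,0],"fingers":-1},{"delta_rot":[0,0,0],"offset":[0.7,0.74,0],"fingers":-1},{"delta_rot":[0,0,0],"offset":[0.7,0.74,0],"fingers":-1},{"delta_rot":[0,0,0],"offset":[0.7,0.74,0],"fingers":-1},{"delta_rot":[0,0,0],"offset":[0.7,0.74,0],"fingers":-1}]'
python3 -m handwheel '[{"delta_rot":[0,0,0],"offset":[0.7,0.74,0],"fingers":-1},{"delta_rot":[0,0,0],"offset":[0.7,0.74,0],"fingers":-1},{"delta_rot":[0,0,0],"offset":[0.7,0.74,0],"fingers":-1},{"delta_rot":[0,0,0],"offset":[0.7,0.74,0],"fingers":-1},{"delta_rot":[0,0,0],"offset":[0.7,0.74,0],"fingers":-1}]'
python3 -m handwheel '[{"delta_rot":[0,0,0],"offset":[0.7,0.74,0],"fingers":-1},{"delta_rot":[0,0,0],"offset":[0.7,0.74,0],"fingers":-1},{"delta_rot":[0,0,0],"offset":[0.7,0.74,0],"fingers":-1},{"delta_rot":[0,0,0],"offset":[0.7,0.74,0],"fingers":-1},{"delta_rot":[0,0,0],"offset":[0.7,0.74,0],"fingers":-1}]'
python3 -m handwheel '[{"delta_rot":[0,0,0],"offset":[0.7,0.74,0],"fingers":-1},{"delta_rot":[0,0,0],"offset":[0.7,0.74,0],"fingers":-1},{"delta_rot":[0,0,0],"offset":[0.7,0.74,0],"fingers":-1},{"delta_rot":[0,0,0],"offset":[0,0,0],"fingers":-1},{"delta_rot":[0,0,0],"offset":[0,0,0],"fingers":-1}]'
python3 -c "
from h import *
need('round',.12)"
```

```text
time_s: 1.4
eef_pos: [0.2551, 0.3973, 0.2484]
ee_rot: [0.991, -0.133, 0.0, -0.0]
wrist_force: [0.4, 0.7, 0.7]
finger_gap: 0.145
grasp_force: 0.0
time_s: 1.9
eef_pos: [0.3508, 0.2176, 0.2487]
ee_rot: [0.991, -0.133, 0.0, -0.001]
wrist_force: [1.6, 0.6, -0.1]
finger_gap: 0.004
grasp_force: 0.0
time_s: 2.4
eef_pos: [0.4468, 0.0376, 0.2487]
ee_rot: [0.991, -0.133, 0.001, -0.0]
wrist_force: [0.7, 0.3, 1.2]
finger_gap: 0.0
grasp_force: 0.0
time_s: 2.9
eef_pos: [0.5038, -0.0694, 0.2479]
ee_rot: [0.991, -0.135, -0.0, 0.0]
wrist_force: [0.9, -0.3, -0.2]
finger_gap: 0.004
grasp_force: 0.0
round units: [ 0.05  -0.038  3.197] [ 0.5038 -0.0694  0.2479] [ 0.91 -0.28 -0.19] 2.9
```

```bash
python3 -m handwheel '[{"delta_rot":[0,0,0],"offset":[0.05,-0.04,1],"fingers":-1},{"delta_rot":[0,0,0],"offset":[0,0,1],"fingers":-1},{"delta_rot":[0,0,0],"offset":[0,0,1],"fingers":-1},{"delta_rot":[0,0,0],"offset":[0,0,0.9],"fingers":-1},{"delta_rot":[0,0,0],"offset":[0,0,0],"fingers":-1}]'
python3 - <<'E'
from h import *
need('round',.062)
a=arm.grab_frame("side")[150:280,290:420];b=arm.grab_frame("top")[190:290,290:390]
cv2.imwrite("pics/m2.png",np.hstack([cv2.resize(a,(400,400),interpolation=2),cv2.resize(b,(400,400),interpolation=2)]))
E
```

```text
time_s: 3.4
eef_pos: [0.5028, -0.0665, 0.0873]
ee_rot: [0.991, -0.133, -0.004, 0.001]
wrist_force: [0.1, -0.5, -0.8]
finger_gap: 0.001
grasp_force: 0.0
round units: [0.095 0.025 0.631] [ 0.5028 -0.0665  0.0873] [ 0.08 -0.55 -0.75] 3.4
```

View pics/m2.png

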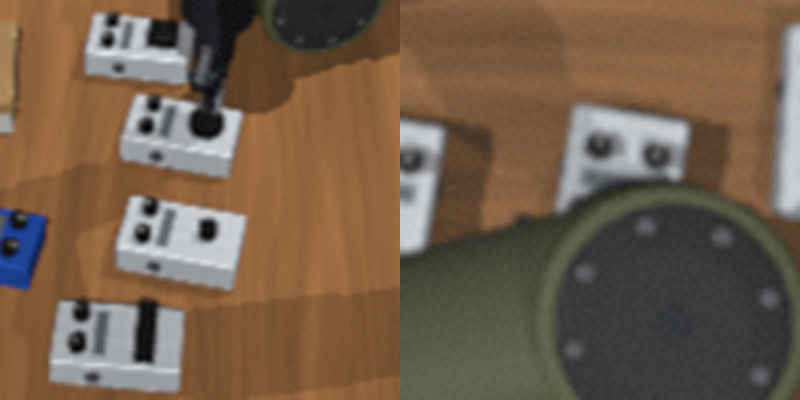

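The side view shows the closed fingertips just above the round button, at about (207,115) in the crop. I press in small steps.

```bash
python3 -m handwheel '[{"delta_rot":[0,0,0],"offset":[0.05,0.02,0.2],"fingers":-1},{"delta_rot":[0,0,0],"offset":[0,0,0.1],"fingers":-1},{"delta_rot":[0,0,0],"offset":[0,0,0.08],"fingers":-1},{"delta_rot":[0,0,0],"offset":[0,0,0.05],"fingers":-1},{"delta_rot":[0,0,0],"offset":[0,0,0],"fingers":-1}]'
python3 -m handwheel '[{"delta_rot":[0,0,0],"offset":[0,0,0.05],"fingers":-1},{"delta_rot":[0,0,0],"offset":[0,0,0.05],"fingers":-1},{"delta_rot":[0,0,0],"offset":[0,0,0],"fingers":-1}]'
python3 -c "
from h import *
need('round',.062)"
```

```text
time_s: 4.0
eef_pos: [0.5078, -0.0689, 0.075]
ee_rot: [0.991, -0.134, -0.0, 0.0]
wrist_force: [0.6, -0.3, -0.2]
finger_gap: 0.0
grasp_force: 0.0
time_s: 4.3
eef_pos: [0.5079, -0.0689, 0.071]
ee_rot: [0.991, -0.133, 0.0, 0.0]
wrist_force: [0.3, 0.1, -0.2]
finger_gap: 0.002
grasp_force: 0.0
round units: [-0.048  0.003  0.226] [ 0.5079 -0.0689  0.071 ] [ 0.31  0.07 -0.15] 4.3
```

```bash
python3 -m handwheel '[{"delta_rot":[0,0,0],"offset":[0,0,0.05],"fingers":-1},{"delta_rot":[0,0,0],"offset":[0,0,0],"fingers":-1}]'
python3 -m handwheel '[{"delta_rot":[0,0,0],"offset":[0,0,0.05],"fingers":-1},{"delta_rot":[0,0,0],"offset":[0,0,0],"fingers":-1}]'
python3 -m handwheel '[{"delta_rot":[0,0,0],"offset":[0,0,0.05],"fingers":-1},{"delta_rot":[0,0,0],"offset":[0,0,0],"fingers":-1}]'
```

```text
time_s: 4.5
eef_pos: [0.5079, -0.0689, 0.0695]
ee_rot: [0.991, -0.133, 0.0, 0.0]
wrist_force: [-1.2, 1.2, 3.0]
finger_gap: -0.005
grasp_force: 1.7
time_s: 4.7
eef_pos: [0.508, -0.0689, 0.0674]
ee_rot: [0.991, -0.133, 0.0, 0.0]
wrist_force: [-1.7, -0.0, 3.4]
finger_gap: 0.001
grasp_force: 1.8
time_s: 4.9
eef_pos: [0.508, -0.0689, 0.0652]
ee_rot: [0.991, -0.133, 0.0, 0.0]
wrist_force: [-2.4, 0.5, 3.3]
finger_gap: -0.0
grasp_force: 1.7
```

```bash
python3 -m handwheel '[{"delta_rot":[0,0,0],"offset":[0,0,0.04],"fingers":-1},{"delta_rot":[0,0,0],"offset":[0,0,0.03],"fingers":-1},{"delta_rot":[0,0,0],"offset":[0,0,0],"fingers":-1}]'
python3 -m handwheel '[{"delta_rot":[0,0,0],"offset":[0,0,-0.3],"fingers":-1},{"delta_rot":[0,0,0],"offset":[0,0,-0.6],"fingers":-1},{"delta_rot":[0,0,0],"offset":[0,0,-0.8],"fingers":-1},{"delta_rot":[0,0,0],"offset":[0,0,0],"fingers":-1}]'
python3 -c "
from h import *
need('square',.075)"
```

```text
time_s: 5.2
eef_pos: [0.5079, -0.0689, 0.0623]
ee_rot: [0.991, -0.133, 0.0, 0.0]
wrist_force: [-1.0, 0.1, 3.4]
finger_gap: -0.002
grasp_force: 1.9
time_s: 5.6
eef_pos: [0.5102, -0.069, 0.1358]
ee_rot: [0.991, -0.133, 0.004, -0.0]
wrist_force: [1.2, 0.4, -0.1]
finger_gap: -0.001
grasp_force: 0.0
square units: [2.067 3.063 1.529] [ 0.5102 -0.069   0.1358] [ 1.19  0.41 -0.09] 5.6
```

```bash
python3 -m handwheel '[{"delta_rot":[0,0,0],"offset":[0.42,0.61,0],"fingers":-1},{"delta_rot":[0,0,0],"offset":[0.42,0.61,0],"fingers":-1},{"delta_rot":[0,0,0],"offset":[0.42,0.61,0],"fingers":-1},{"delta_rot":[0,0,0],"offset":[0.42,0.61,0],"fingers":-1},{"delta_rot":[0,0,0],"offset":[0.42,0.61,0],"fingers":-1}]'
python3 -m handwheel '[{"delta_rot":[0,0,0],"offset":[0,0,0],"fingers":-1},{"delta_rot":[0,0,0],"offset":[0,0,0],"fingers":-1},{"delta_rot":[0,0,0],"offset":[0,0,0],"fingers":-1}]'
python3 - <<'E'
from h import *
a=arm.grab_frame("side")[130:260,290:420];b=arm.grab_frame("top")
cv2.imwrite("pics/m3.png",np.hstack([cv2.resize(a,(400,400),interpolation=2),cv2.resize(b[200:300,290:390],(400,400),interpolation=2)]))
need('square',.075)
E
```

```text
time_s: 6.1
eef_pos: [0.5569, -0.2099, 0.1303]
ee_rot: [0.991, -0.133, -0.0, -0.0]
wrist_force: [0.9, 1.1, -0.3]
finger_gap: 0.004
grasp_force: 0.0
time_s: 6.4
eef_pos: [0.5565, -0.2082, 0.1303]
ee_rot: [0.991, -0.133, -0.0, -0.0]
wrist_force: [0.6, 1.4, 0.7]
finger_gap: 0.0
grasp_force: 0.0
square units: [0.04  0.016 1.39 ] [ 0.5566 -0.208   0.1306] [0.29 0.27 0.58] 6.5
```

View pics/m3.png

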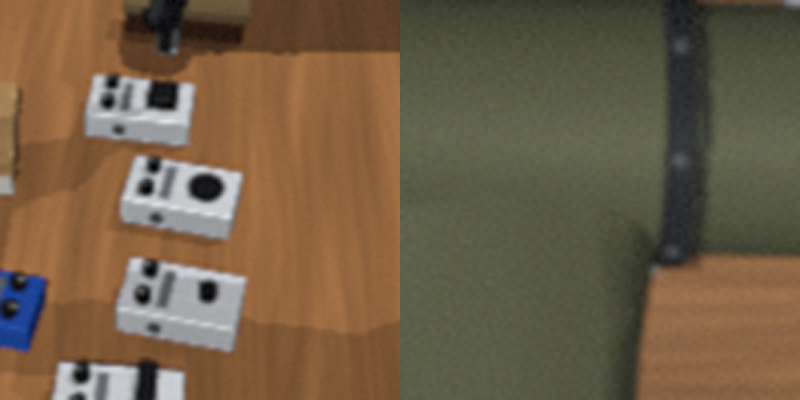

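The round button now sits low and its pedal has not moved. The fingers are above the square switch at about (165,45) in the crop.

```bash
python3 -m handwheel '[{"delta_rot":[0,0,0],"offset":[0.03,0.02,0.6],"fingers":-1},{"delta_rot":[0,0,0],"offset":[0,0,0.5],"fingers":-1},{"delta_rot":[0,0,0],"offset":[0,0,0.2],"fingers":-1},{"delta_rot":[0,0,0],"offset":[0,0,0.1],"fingers":-1},{"delta_rot":[0,0,0],"offset":[0,0,0],"fingers":-1}]'
python3 -m handwheel '[{"delta_rot":[0,0,0],"offset":[0,0,0.04],"fingers":-1},{"delta_rot":[0,0,0],"offset":[0,0,0.04],"fingers":-1},{"delta_rot":[0,0,0],"offset":[0,0,0.04],"fingers":-1},{"delta_rot":[0,0,0],"offset":[0,0,0],"fingers":-1}]'
```

```text
time_s: 7.0
eef_pos: [0.5577, -0.2096, 0.0747]
ee_rot: [0.991, -0.133, 0.0, 0.0]
wrist_force: [-0.4, -0.2, 0.6]
finger_gap: 0.002
grasp_force: 0.0
time_s: 7.4
eef_pos: [0.558, -0.2099, 0.0704]
ee_rot: [0.991, -0.133, 0.001, 0.0]
wrist_force: [0.3, 0.6, 3.4]
finger_gap: -0.002
grasp_force: 1.5
```

```bash
python3 -m handwheel '[{"delta_rot":[0,0,0],"offset":[0,0,0.05],"fingers":-1},{"delta_rot":[0,0,0],"offset":[0,0,0.05],"fingers":-1},{"delta_rot":[0,0,0],"offset":[0,0,0.05],"fingers":-1},{"delta_rot":[0,0,0],"offset":[0,0,0.03],"fingers":-1},{"delta_rot":[0,0,0],"offset":[0,0,0],"fingers":-1}]'
```

```text
time_s: 7.9
eef_pos: [0.558, -0.2099, 0.0629]
ee_rot: [0.991, -0.133, 0.001, 0.0]
wrist_force: [-0.5, 1.1, 4.4]
finger_gap: 0.002
grasp_force: 2.2
```

```bash
python3 -m handwheel '[{"delta_rot":[0,0,0],"offset":[0,0,-0.3],"fingers":-1},{"delta_rot":[0,0,0],"offset":[0,0,-0.6],"fingers":-1},{"delta_rot":[0,0,0],"offset":[0,0,-0.8],"fingers":-1},{"delta_rot":[0,0,0],"offset":[-0.24,-0.84,0],"fingers":-1},{"delta_rot":[0,0,0],"offset":[-0.24,-0.84,0],"fingers":-1}]'
python3 -m handwheel '[{"delta_rot":[0,0,0],"offset":[-0.24,-0.84,0],"fingers":-1},{"delta_rot":[0,0,0],"offset":[-0.24,-0.84,0],"fingers":-1},{"delta_rot":[0,0,0],"offset":[-0.24,-0.84,0],"fingers":-1},{"delta_rot":[0,0,0],"offset":[-0.24,-0.84,0],"fingers":-1},{"delta_rot":[0,0,0],"offset":[-0.24,-0.84,0],"fingers":-1}]'
python3 -m handwheel '[{"delta_rot":[0,0,0],"offset":[-0.24,-0.84,0],"fingers":-1},{"delta_rot":[0,0,0],"offset":[-0.24,-0.84,0],"fingers":-1},{"delta_rot":[0,0,0],"offset":[-0.24,-0.84,0],"fingers":-1},{"delta_rot":[0,0,0],"offset":[-0.24,-0.84,0],"fingers":-1},{"delta_rot":[0,0,0],"offset":[-0.24,-0.84,0],"fingers":-1}]'
python3 -m handwheel '[{"delta_rot":[0,0,0],"offset":[0,0,0],"fingers":-1},{"delta_rot":[0,0,0],"offset":[0,0,0],"fingers":-1},{"delta_rot":[0,0,0],"offset":[0,0,0],"fingers":-1}]'
python3 - <<'E'
from h import *
a=arm.grab_frame("side")[140:290,270:420];b=arm.grab_frame("top")
cv2.imwrite("pics/m4.png",np.hstack([cv2.resize(a,(400,400),interpolation=2),cv2.resize(b[200:300,320:420],(400,400),interpolation=2)]))
for n in("round","square"):
    c,s=blob(b,S[n][0]);print(n,c,s)
need('bar',.075)
E
```

```text
time_s: 8.4
eef_pos: [0.5569, -0.1398, 0.1317]
ee_rot: [0.991, -0.135, 0.001, -0.0]
wrist_force: [0.1, -0.3, -0.3]
finger_gap: 0.002
grasp_force: 0.0
time_s: 8.9
eef_pos: [0.5546, 0.036, 0.1306]
ee_rot: [0.991, -0.134, -0.0, 0.0]
wrist_force: [0.4, -1.0, -0.1]
finger_gap: 0.002
grasp_force: 0.0
time_s: 9.4
eef_pos: [0.5528, 0.2107, 0.1306]
ee_rot: [0.991, -0.134, -0.0, 0.0]
wrist_force: [0.2, 0.4, 0.3]
finger_gap: -0.001
grasp_force: 0.0
time_s: 9.7
eef_pos: [0.5531, 0.2088, 0.1303]
ee_rot: [0.991, -0.134, -0.0, 0.0]
wrist_force: [-0.8, 0.8, -0.0]
finger_gap: -0.002
grasp_force: 0.0
round [341.83333333 252.04597701] [335 245  15  15 174]
square [399.72105263 230.95789474] [393 224  15  15 190]
bar units: [ 0.035 -0.086  1.387] [0.5532 0.2086 0.1305] [-0.11  0.2   1.26] 9.8
```

View pics/m4.png

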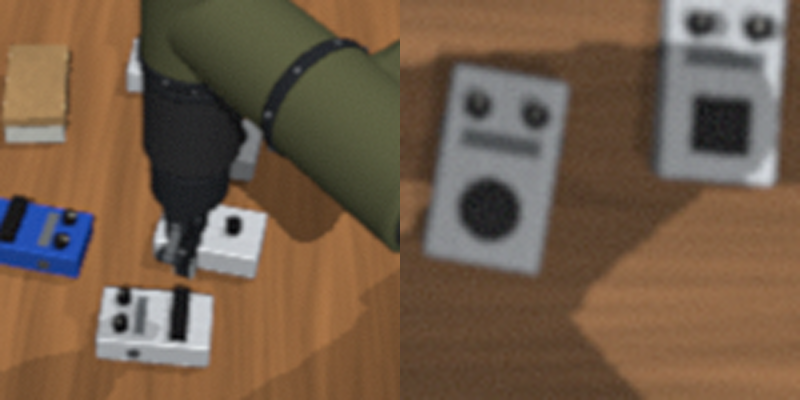

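The round and square switches are down and their pedals are in place. The fingers are above the silver bar, at about (182,270) in the crop.

```bash
python3 -m handwheel '[{"delta_rot":[0,0,0],"offset":[0.04,-0.08,0.6],"fingers":-1},{"delta_rot":[0,0,0],"offset":[0,0,0.5],"fingers":-1},{"delta_rot":[0,0,0],"offset":[0,0,0.2],"fingers":-1},{"delta_rot":[0,0,0],"offset":[0,0,0.1],"fingers":-1},{"delta_rot":[0,0,0],"offset":[0,0,0],"fingers":-1}]'
python3 -m handwheel '[{"delta_rot":[0,0,0],"offset":[0,0,0.04],"fingers":-1},{"delta_rot":[0,0,0],"offset":[0,0,0.04],"fingers":-1},{"delta_rot":[0,0,0],"offset":[0,0,0.04],"fingers":-1},{"delta_rot":[0,0,0],"offset":[0,0,0],"fingers":-1}]'
```

```text
time_s: 10.3
eef_pos: [0.5557, 0.2118, 0.0746]
ee_rot: [0.991, -0.134, 0.0, 0.0]
wrist_force: [0.3, -0.2, 0.6]
finger_gap: -0.002
grasp_force: 0.0
time_s: 10.7
eef_pos: [0.5559, 0.2124, 0.0704]
ee_rot: [0.991, -0.133, 0.001, -0.0]
wrist_force: [-0.7, 0.0, 3.0]
finger_gap: -0.005
grasp_force: 1.5
```

```bash
python3 -m handwheel '[{"delta_rot":[0,0,0],"offset":[0,0,0.05],"fingers":-1},{"delta_rot":[0,0,0],"offset":[0,0,0.05],"fingers":-1},{"delta_rot":[0,0,0],"offset":[0,0,0.05],"fingers":-1},{"delta_rot":[0,0,0],"offset":[0,0,0.03],"fingers":-1},{"delta_rot":[0,0,0],"offset":[0,0,0],"fingers":-1}]'
python3 -m handwheel '[{"delta_rot":[0,0,0],"offset":[0,0,-0.3],"fingers":-1},{"delta_rot":[0,0,0],"offset":[0,0,-0.6],"fingers":-1},{"delta_rot":[0,0,0],"offset":[0,0,-0.8],"fingers":-1},{"delta_rot":[0,0,0],"offset":[0,0,-0.8],"fingers":-1},{"delta_rot":[0,0,0],"offset":[0,0,-0.8],"fingers":-1}]'
python3 -m handwheel '[{"delta_rot":[0,0,0],"offset":[0,0,-0.8],"fingers":-1},{"delta_rot":[0,0,0],"offset":[-0.8,0,0],"fingers":-1},{"delta_rot":[0,0,0],"offset":[-0.8,0,0],"fingers":-1},{"delta_rot":[0,0,0],"offset":[0,0,0],"fingers":-1},{"delta_rot":[0,0,0],"offset":[0,0,0],"fingers":-1}]'
python3 - <<'E'
from h import *
D=arm.grab_frame("side");cv2.imwrite("pics/m5.png",cv2.resize(D[130:290,240:420],(675,600),interpolation=2))
O=cv2.imread("pics/side0.png")
for n in S: print(n,blob(O,S[n][1])[0],blob(D,S[n][1])[0])
E
```

```text
time_s: 11.2
eef_pos: [0.5559, 0.2123, 0.0629]
ee_rot: [0.991, -0.133, 0.001, -0.0]
wrist_force: [-1.2, -0.3, 4.6]
finger_gap: -0.0
grasp_force: 2.2
time_s: 11.7
eef_pos: [0.5552, 0.2119, 0.1957]
ee_rot: [0.991, -0.134, -0.0, 0.0]
wrist_force: [0.8, 0.4, 0.3]
finger_gap: 0.004
grasp_force: 0.0
time_s: 12.2
eef_pos: [0.4934, 0.2292, 0.2269]
ee_rot: [0.991, -0.133, 0.0, -0.0]
wrist_force: [-0.5, 0.3, -1.0]
finger_gap: -0.001
grasp_force: 0.0
round [356.51685393 189.21348315] [339.6875 182.9375]
square [342.4625 160.1625] [342.77966102 161.71186441]
bar [336.928 256.672] [336.82692308 257.90384615]
small [357.         224.32142857] [338.75  216.875]
```

View pics/m5.png

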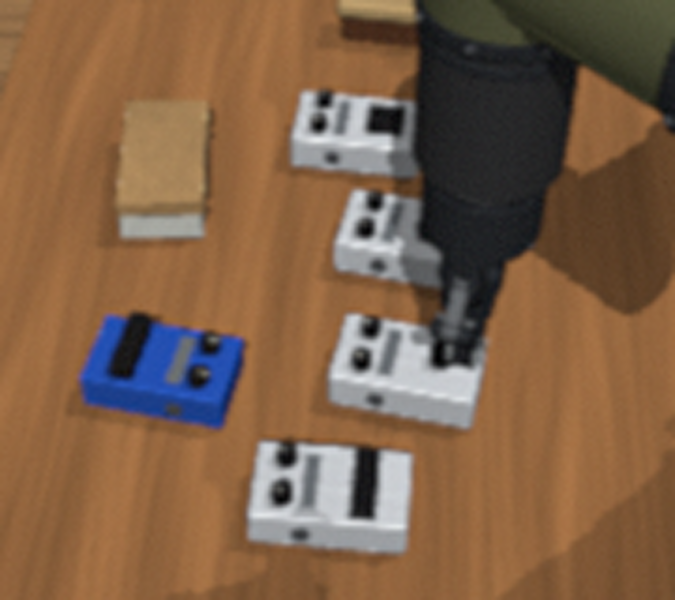

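The square and bar buttons are down at about (386,120) and (366,483). No pedal has moved and the arm is clear at 0.23 m, so I hand in.

```bash
python3 -c "
from bench import arm
print(arm.finish_job())"
```

```text
the job is handed in; nothing more can be done
None
```

I pressed the large round, square and bar switches down about 8 mm each, in that order, touched nothing else, and handed in the job at about 12 s; no verdict was returned.

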